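# Set up the stall's folding display stand

## Robot

A 6-joint arm with a two-finger parallel gripper is mounted at the origin on the work surface. World frame = base frame: x ahead of the robot, y to its left, z up, the work surface at z = 0. Lengths are in m, angles in rad, forces in N, time in s.
With the tool pointing down it reaches from about 0.375 to 0.975 m from the base axis. Payload 3.8 kg.
Tool frame: the origin (TCP) lies at the very end of the fingers, on their centre line; the grasp point (between the pads) lies 19 mm behind it (bot.grip_point_offset is the distance from the TCP to the grasp point, in m); z points along the fingers, x is the direction in which the jaws open and shut, and the axes are right-handed (so a half turn about z gives the same grasp; the last joint's range is limited). The gripper opens to 85 mm and grips with 20 to 120 N. Pads are 22 mm wide; open, the fingers measure 114 mm over their backs; the gripper's body (76 mm by 85 mm) begins 54 mm behind the grasp point. The pads swing forward as they close: fully open they stand 13 mm farther back than shut.
Start: joints at [-1.359, 0.264, 1.604, -0, 1.274, -0.037], TCP at [0.166, -0.654, 0.231] pointing down, gripper open.
Joint ranges: [-2.63, 2.63], [-0.94, 2.18], [0.31, 2.57], [-1.31, 4.45], [0, 2.66], [-2.55, 2.55]. Speed limits (rad/s): [2.57, 2.57, 3.14, 3.14, 3.14, 3.14].

## Interface

Orientations are given as a rotation vector (axis times angle).
In Python, from workcell import bot, read_camera gives the robot as it stands.
- The arm moves only by the tool arm_command, never from a script. Its argument "rows" is a list of rows, each an object with "delta_rot": the turn, a rotation vector about the tool's x, y, z in rad, a list of three; "xyz": the shift along the tool's x, y, z in m, a list of three; "gripper": the finger opening in m, from 0 to 0.0854. A call has 1 to 12 rows; each row shifts and turns the commanded pose from where the row before left it, along the tool's axes as they then stand; what a row does not reach is not made up. A row lasts 1/10 s, in which the tool goes at most 50 mm and 8.59 degrees, less where a joint would pass 70% of its speed; a pose out of reach is approached as far as the arm can. A call is refused whole if a number of a shift passes 0.05 or a number of a turn 0.15, either way. A call with a gripper value outside its range is refused whole. The fingers move at their own pace and stop on an object; "force" is the grip in N (left out, the last holds). Time passes only in rows, so rows that do not move let the fingers close. It gives the time, the measured TCP pose, the force and the opening at its end, in the units of the state.
- bot.read_state(): the state, without advancing time (a new reading comes with each control period).
- read_camera(name): name is "scene" or "top" or "wrist"; returns a dict with "pixels" (384x512x3 uint8, red, green, blue), "range_z" (384x512 float32, m along the optical axis (not along the pixel's ray), 0 where there is no reading), "intrinsics" (3x3 intrinsics, pixels), "camera_from_world" (4x4, takes a point from world to camera coordinates). Camera axes: x right, y up, looking along -z (the intrinsics and any distortion apply to the point x, -y, -z); pixel columns grow to the right and rows downward; lengths in m; the calibration is good to about 2 mm. A picture is of the moment at which its call begins.
- bot.finish_job(): hands the job in, once; it reports no verdict.
The state is a dict: "time": time; "q": joint angles; "joint_vel": joint speeds; "joint_torque": joint torques, N m; "tool_pos": TCP position; "tcp_rot": TCP orientation; "wrist_force": force on the tool from outside, world axes, zero at the start; "torque": the same for the moment, N m; "width": opening from 0.0 (shut) to 1.0 (fully open).
Only numpy, scipy, OpenCV 4.12 (cv2) and the standard library are available. Lean on these libraries where they do the work, as an engineer would, in place of code of your own. Each camera call takes 0.05 s, during which the arm holds its last target.

## Task

Set up the folding display stand for the stall. Its wooden keeper wedge is jammed tight, so work it loose by rocking it from side to side while easing it upward, without tipping, lifting or dragging the stand, and put it in the shallow grey tray. Then swing the stand's back leaf up until it snaps over centre and rests fully open, let go, and leave the other car parts where they are.

Things in the scene. Friction and masses are not known exactly. Their poses are not given: they have to be found in the camera images.
- stand: Loose folding display stand, 2.8 kg. Origin on the table; at yaw 0 x points away from the robot. Grey base plate spans x -55..+100, y -90..+125 mm, 10 mm thick. Folded leaf (ladder frame) over it: x -60..+80, y -60..+60, 26 to 34 mm above the table. Two lips 25 mm high near its front edge at y +45 and -45 mm. It tips if its wedge side is pulled up with about 15 N.
- wedge_grip (a point): Middle of the wooden wedge's handle, 80 mm above the table at the start, 53 mm above the clamp centre, 66 mm above its foot, 18 mm below its top. Upright board, 60 g: 34 mm wide (x), 19 mm thick here (y; outer face tapers 1 in 10; axes as the stand's while jammed). Grip it across the thickness. A 14 mm wide lug on its -y face, 25 to 35 mm above the foot, reaches 39 mm over the leaf and keeps it shut.
- wedge_mid (a point): Centre of the wedge, 42 mm above its foot (84 mm tall). Behaviour: a straight pull needs about 40 N and tips the stand; rocking the handle along the stand's x (about 7 mm either way, the board turning about the clamp centre) breaks the friction, so that it creeps up a mm or two per swing under a gentle pull.
- tray_in (a point): Centre of the inner floor of the shallow grey plastic tray (fixed), 200 (x) x 150 (y) x 40 mm outside, walls 4 mm, no lid.
- leaf (a joint): Angle of the back leaf: 0 folded flat, 1.85 rad fully open on its stop (leaning back past vertical). Over-centre spring: it pulls shut below some 1.1 to 1.3 rad (varies) and snaps open by itself beyond. Lifting the tongue takes about 4 N at first, falling to nothing at centre.
- leaf_tongue (a point): Point on the leaf's steel tongue, 172 mm from the hinge axis, 30 mm above the table when folded. A flat bar in the plane of the leaf, 12 mm wide (stand's y), 8 mm thick, sticking out 54 mm from the middle of the free edge (140 mm from the hinge) towards the robot, clear of the base plate. Pinched across its width it pivots between the fingers as the leaf turns.
- leaf_hinge (a point): Middle of the leaf's hinge axis (along the stand's y), at stand x = +80 mm, 30 mm above the table; the tongue swings from the robot's side up and over, away from the robot.
- coil: Bystander: standing steel coil spring with end plates, 92 mm diameter, 128 mm tall. Origin at its foot.
- pulley: Bystander: aluminium belt pulley with hub, 110 mm diameter, 60 mm tall. Origin at its foot.
- jar: Bystander: amber glass jar with steel cap, 72 mm diameter, 95 mm tall. Origin at its foot.
- slot (a point): Centre of the clamp slot, at stand x 0, y +85, 27 mm up. Fixed cheek on the leaf side, sprung shoe on the outer side, meeting the blade on pads 12 mm square; cheek 36, outer bracket 38 mm high. It squeezes the wedge's blade with about 38 N. Once the wedge has risen some 12 mm the shoe meets its stop and the wedge is loose; after 30 mm it is out.
Mind the look-alikes: they are no part of the job. Of the things like the part that bears wedge_grip, leave any that is black, blue or red; of the rest the larger one is meant.

How it is judged:
On the way, in this order (a step that is already met when the one before it is completed fails the run):
1. the wedge lies in the tray, released (x of wedge_mid in the frame of tray_in between -0.1 and 0.1 m and y of wedge_mid in the frame of tray_in between -0.075 and 0.075 m and height (world z) of wedge_mid below 0.065 m and contact force between the fingers and wedge below 0.05 N), for 0.2 s.
2. the leaf has snapped fully open (value of joint leaf above 1.75 rad), for 0.2 s.
At the end, for the whole second after the job is handed in: The leaf is open against its stop (above 1.75 rad), the wedge rests inside the tray, and the stand stands flat and still within 50 mm of where it began (value of joint leaf above 1.75 rad and x of wedge_mid in the frame of tray_in between -0.1 and 0.1 m and y of wedge_mid in the frame of tray_in between -0.075 and 0.075 m and height (world z) of wedge_mid below 0.065 m and angle between stand's own z axis and vertical below 0.03 rad and linear speed of stand below 0.02 m/s and distance of stand from where it was at the start of the episode below 0.05 m); the robot touches nothing.
It fails at once if the stand is tipped (more than about 4 degrees) or lifted off the table (angle between stand's own z axis and vertical above 0.07 rad or height (world z) of stand above 0.02 m).
It fails at once if the stand is dragged more than 50 mm (distance of stand from where it was at the start of the episode above 0.05 m).
It fails at once if a bystander part is moved more than 30 mm or tipped (distance of any of coil, pulley, jar from where it was at the start of the episode above 0.03 m or angle between any of coil, pulley, jar's own z axis and vertical above 0.3 rad).
It also fails if it takes over 72 s, if anything falls off the work surface, if the arm or the gripper's body presses on something with over 40 N, if the wrist force passes 120 N, or if a joint passes its speed limit or range.

## Working session

There is one attempt and no reset: what is moved stays moved. The work goes in short steps, Python scripts to look and compute and a tool call to move; the robot and the scene stay as the last step left them, time stands still between calls to the robot, and variables do not carry over. Pictures are saved under pics/ and viewed, and the job is handed in when it is done.

Besides the shell and the picture viewer there is one more tool, called after "Call:" in YAML: its name, and indented under it one key for each argument. arm_command: Moves the arm, as the interface text tells. Its arguments: {"type":"object","properties":{"rows":{"type":"array","items":{"type":"object","properties":{"delta_rot":{"type":"array","items":{"type":"number"}},"xyz":{"type":"array","items":{"type":"number"}},"gripper":{"type":"number"}}}},"force":{"type":"number"}},"required":["rows"]}

```bash
ls; mkdir -p pics
python3 - <<'E'
from workcell import bot, read_camera
import cv2, numpy as np, pickle
for n in ["scene","top","wrist"]:
    d=read_camera(n); cv2.imwrite(f"pics/{n}0.png",d["pixels"][:,:,::-1]); pickle.dump(d,open(f"{n}0.pkl","wb"))
    print(n,d["intrinsics"].tolist(),np.round(d["camera_from_world"],3).tolist())
print(bot.read_state(), bot.grip_point_offset)
E
```

```text
pics
scene [[404.33143622627506, 0.0, 255.99824511681902], [0.0, 404.33143622627506, 189.83812652934856], [0.0, 0.0, 1.0]] [[-0.366, 0.931, -0.018, 0.225], [-0.622, -0.23, 0.749, 0.264], [0.692, 0.285, 0.663, -1.394], [0.0, 0.0, 0.0, 1.0]]
top [[355.55862237713404, 0.0, 259.5139259700115], [0.0, 355.55862237713404, 194.3016805266407], [0.0, 0.0, 1.0]] [[-0.027, -0.999, 0.031, -0.004], [0.99, -0.022, 0.139, -0.571], [-0.138, 0.034, 0.99, -0.861], [0.0, 0.0, 0.0, 1.0]]
wrist [[320.1372960990153, 0.0, 257.4392816657413], [0.0, 320.1372960990153, 192.11912819530903], [0.0, 0.0, 1.0]] [[0.247, -0.969, -0.002, -0.675], [0.933, 0.238, -0.27, 0.037], [0.262, 0.065, 0.963, -0.377], [0.0, 0.0, 0.0, 1.0]]
{'time': 0.15, 'q': array([-1.35888661e+00,  2.64581926e-01,  1.60510113e+00, -2.79566653e-06,
        1.27368490e+00, -3.68789365e-02]), 'joint_vel': array([ 0.00072186, -0.00240691, -0.0038463 ,  0.0011394 , -0.00012422,
        0.00167565]), 'joint_torque': array([ 9.55369978e-04, -5.15905774e+01, -3.67958879e+01,  1.75399578e-05,
        8.00887967e-03, -3.35777793e-05]), 'tool_pos': array([ 0.16609405, -0.65364618,  0.23022474]), 'tcp_rot': array([-2.47900030e+00,  1.92795322e+00,  2.13858946e-03]), 'wrist_force': array([ 0.52929228,  0.66851065, -0.44987368]), 'torque': array([ 0.03494722, -0.06839293, -0.00752419]), 'width': 0.9996357360485243} 0.0187
```

View pics/top0.png

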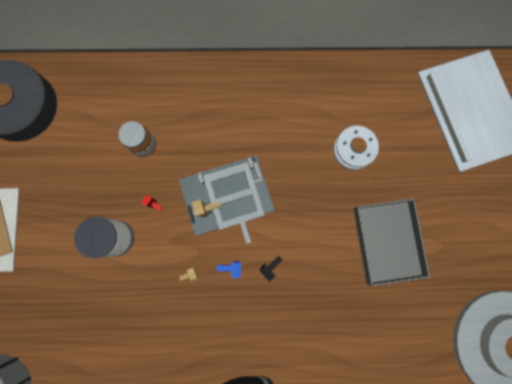

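View pics/scene0.png

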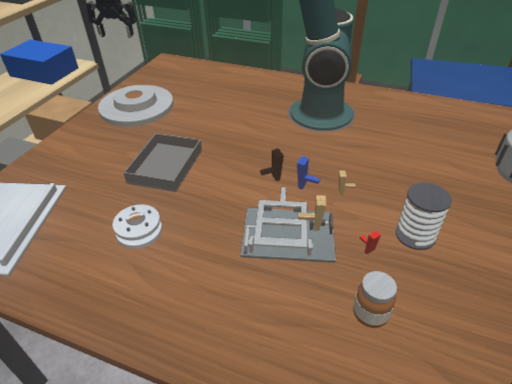

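View pics/wrist0.png

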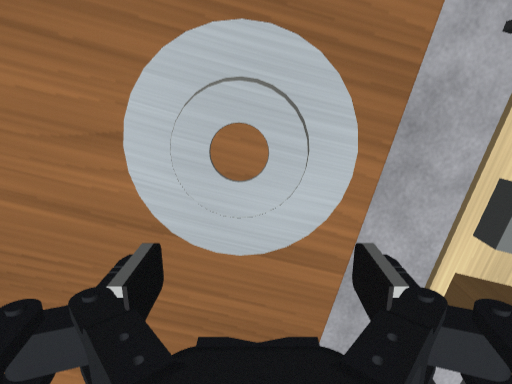

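The top view shows five candidates for the wedge. They are the wooden one in the stand (200,208), a small wooden one (188,275), and a blue (230,269), a black (270,268) and a red one (150,202). The larger wooden one, in the stand clamp, matches the description; I'll check it in a crop and measure.

```bash
cat > h.py <<'E'
import numpy as np, cv2, pickle
from scipy.spatial.transform import Rotation as R
def cloud(d):
    K=d["intrinsics"];T=np.linalg.inv(d["camera_from_world"]);z=d["range_z"]
    v,u=np.mgrid[:z.shape[0],:z.shape[1]]
    P=np.stack([(u-K[0,2])/K[0,0]*z,-(v-K[1,2])/K[1,1]*z,-z],-1)
    W=P@T[:3,:3].T+T[:3,3]; W[z==0]=np.nan
    return W
def proj(d,p):
    c=d["camera_from_world"]@np.append(p,1);K=d["intrinsics"]
    return K[0,2]+K[0,0]*c[0]/-c[2], K[1,2]+K[1,1]*c[1]/c[2]
E
python3 - <<'E'
from h import *
import pickle
t=pickle.load(open("top0.pkl","rb"));s=pickle.load(open("scene0.pkl","rb"))
W=cloud(t);S=cloud(s)
def pr(W,pts):
    for u,v in pts: print((u,v),np.round(W[v,u],4))
print("top");pr(W,[(200,208),(215,206),(247,238),(240,215),(188,275),(102,235),(133,135),(357,147),(392,243),(300,300)])
a=cv2.resize(t["pixels"][145:290,120:300,::-1],None,fx=4,fy=4,interpolation=cv2.INTER_CUBIC);cv2.imwrite("pics/topc.png",a)
a=cv2.resize(s["pixels"][160:280,230:400,::-1],None,fx=4.5,fy=4.5,interpolation=cv2.INTER_CUBIC);cv2.imwrite("pics/scc.png",a)
for n,C,d in(("top",W,t),("scene",S,s)):
    rgb=d["pixels"].astype(int)
    # base plate: z 8-13mm region
    x,y,z=C[...,0],C[...,1],C[...,2]
    roi=(x>.45)&(x<.75)&(y>-.02)&(y<.3)
    m=roi&(z>.007)&(z<.014)
    m=cv2.morphologyEx(m.astype(np.uint8),cv2.MORPH_OPEN,np.ones((3,3)))>0
    P=C[m][:,:2].astype(np.float32); print(n,"plate",len(P),cv2.minAreaRect(P))
    m=roi&(z>.028)&(z<.037); m2=m&((rgb.max(-1)-rgb.min(-1))<30)
    P=C[m2][:,:2].astype(np.float32);print("leaf",len(P),cv2.minAreaRect(P),np.nanmedian(C[m2][:,2]))
    w=roi&(z>.085); print("wedge top",w.sum(),C[w].mean(0),np.nanmax(C[w],0),np.nanmin(C[w],0))
# tray
x,y,z=W[...,0],W[...,1],W[...,2]
m=(x>.25)&(x<.65)&(y<-.2)&(y>-.55)&(z>.03)&(z<.045)
P=W[m][:,:2].astype(np.float32);print("tray",cv2.minAreaRect(P),len(P))
E
```

```text
top
(200, 208) [0.5333 0.1249 0.0966]
(215, 206) [0.5425 0.0942 0.0478]
(247, 238) [0.4616 0.0164 0.0365]
(240, 215) [0.5216 0.0333 0.0113]
(188, 275) [0.3746 0.1645 0.0261]
(102, 235) [0.4749 0.3357 0.1314]
(133, 135) [0.7142 0.2854 0.0936]
(357, 147) [ 7.001e-01 -2.878e-01  1.000e-04]
(392, 243) [ 0.4392 -0.3628  0.0022]
(300, 300) [ 0.3024 -0.1145  0.004 ]
top plate 2288 ((0.5759660005569458, 0.06902904063463211), (0.15410451591014862, 0.2133389562368393), 16.537992477416992)
leaf 1484 ((0.608753502368927, 0.13287639617919922), (0.34921059012413025, 0.20259931683540344), 67.42959594726562) 0.03391970390235155
wedge top 547 [0.6687026  0.24150441 0.09553962] [0.74721147 0.2999834  0.10211925] [0.5167685  0.11551785 0.08537394]
scene plate 2089 ((0.5764809250831604, 0.06678649038076401), (0.1561402529478073, 0.21411746740341187), 16.32784652709961)
leaf 1369 ((0.6221076250076294, 0.14275506138801575), (0.3868030905723572, 0.19987885653972626), 64.83390045166016) 0.03495563897319054
wedge top 785 [0.68904174 0.2537278  0.09585315] [0.74897679 0.29994181 0.10409141] [0.51536147 0.11483365 0.08506899]
tray ((0.5019157528877258, -0.3421325087547302), (0.3218393623828888, 0.15764100849628448), 8.397390365600586) 773
```

```bash
python3 -c "
import workcell,inspect
print([a for a in dir(workcell.bot) if a[0]!='_'])"
```

```text
['MotionError', 'finish_job', 'grip_point_offset', 'read_state']
```

View pics/topc.png

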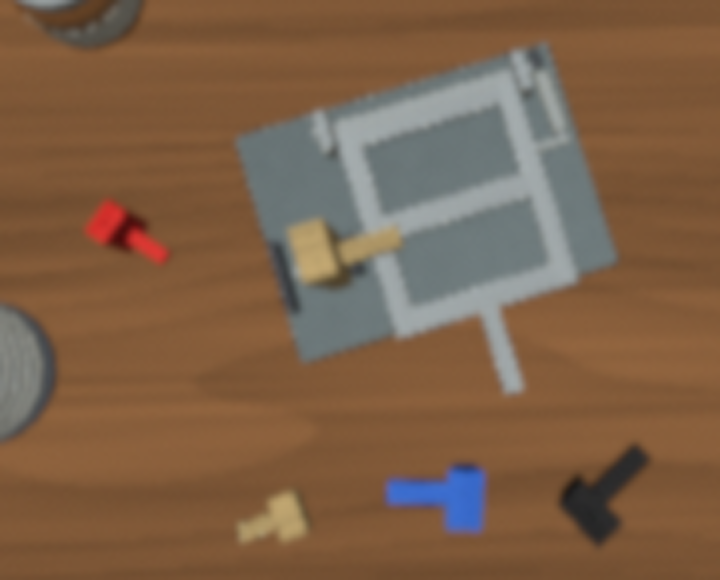

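View pics/scc.png

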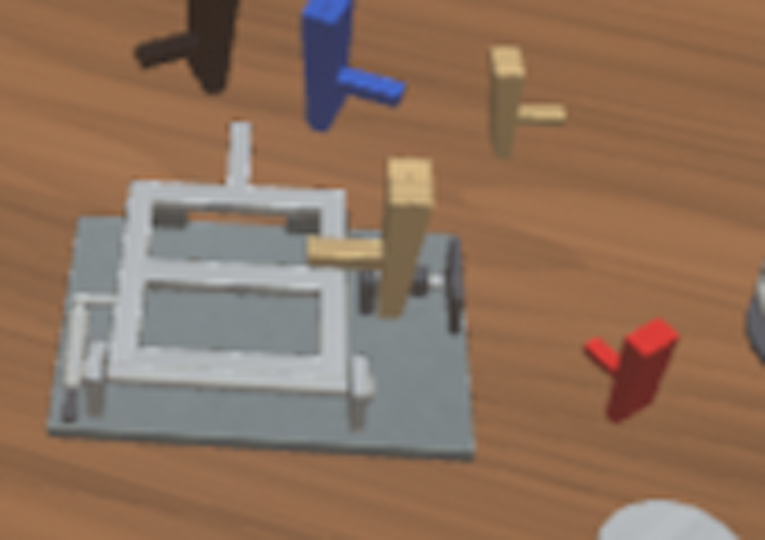

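The crop confirms it. The wedge in the stand is the larger wooden one, with its handle at top pixel (200,208) and its lug over the leaf; the small wooden one at (188,275) is only about 26 mm high. Next I fit the poses and plan.

Run:
```python
from h import *
from workcell import bot
t=pickle.load(open("top0.pkl","rb"));s=pickle.load(open("scene0.pkl","rb"))
yaw=np.deg2rad(16.43);c=np.array([.5762,.0679])
Rz=np.array([[np.cos(yaw),-np.sin(yaw)],[np.sin(yaw),np.cos(yaw)]])
o=c-Rz@[.0225,.0175];print("origin",o)
for n,d in(("top",t),("scene",s)):
    C=cloud(d);q=(C[...,:2]-o)@Rz;z=C[...,2]
    rgb=d["pixels"].astype(int);wood=(rgb[...,0]-rgb[...,2]>50)
    roi=(abs(q[...,0])<.045)&(q[...,1]>.03)&(q[...,1]<.13)
    w=roi&(z>.09);print(n,"top face",w.sum(),q[w].mean(0)*1e3,q[w].min(0)*1e3,q[w].max(0)*1e3,z[w].max())
    for a in (.06,.07,.08):
        w=roi&(z>a)&(z<a+.01);print(a,w.sum(),q[w].min(0)*1e3,q[w].max(0)*1e3)
    tg=(q[...,0]<-.075)&(q[...,0]>-.12)&(abs(q[...,1])<.03)&(z>.02)
    print("tongue",tg.sum(),q[tg].mean(0)*1e3,q[tg].min(0)*1e3,q[tg].max(0)*1e3,np.median(z[tg]))
    m=(C[...,0]>.3)&(C[...,0]<.6)&(C[...,1]<-.25)&(C[...,1]>-.47)&(z>.025)&(z<.045)
    P=C[m][:,:2].astype(np.float32);print("tray",cv2.minAreaRect(P),len(P))
R0=R.from_rotvec(bot.read_state()["tcp_rot"]).as_matrix();print(R0.round(3), bot.read_state()["time"])
for sg in(1,-1):
    x=sg*np.array([-np.sin(yaw),np.cos(yaw),0]);zt=np.array([0,0,-1.]);y=np.cross(zt,x)
    Rt=np.stack([x,y,zt],1);print(sg,R.from_matrix(R0.T@Rt).as_rotvec())
```

```text
origin [0.55956853 0.04475061]
top top face 138 [-0.33679548 88.58293384] [-17.14116391  78.46338456] [16.7925779  99.61701648] 0.10211925044068038
0.06 6 [-17.04801244  78.4774563 ] [14.50798387 92.82483848]
0.07 12 [-17.08351033  78.48551393] [11.3272315  96.24493622]
0.08 8 [-17.20668325  78.50995632] [14.69198167 97.74957394]
tongue 77 [-94.80458065   0.93634555] [-113.80496584   -5.02250697] [-75.14404748   6.90315107] 0.03374618615198777
tray ((0.44349926710128784, -0.3503160774707794), (0.2001216858625412, 0.15270055830478668), 6.4184465408325195) 808
scene top face 126 [ 3.25452274 86.77358372] [-18.62758899  77.01548772] [18.56514368 97.53378207] 0.10409141427878232
0.06 23 [13.04391898 77.22854493] [17.47410194 93.55915904]
0.07 32 [-2.37216486 76.48382349] [18.30608063 94.78715852]
0.08 33 [-19.32293513  76.54063103] [17.42446521 96.11058889]
tongue 45 [-93.3070309   -1.65002855] [-114.0884003   -7.2329701] [-75.42851303   3.38097428] 0.03578540106855177
tray ((0.44385239481925964, -0.35342055559158325), (0.20547981560230255, 0.1536269187927246), 6.269392490386963) 925
[[ 0.246 -0.969 -0.   ]
 [-0.969 -0.246  0.002]
 [-0.002 -0.    -1.   ]] 0.15
1 [2.75136566e-03 1.49706375e-04 3.10362333e+00]
-1 [-9.64603852e-05  1.77278884e-03 -3.79681094e-02]
```

Call:
arm_command:
  rows:
    - {"delta_rot": [0,0,-0.038],"xyz": [0,0,0],"gripper": 0.085}
    - {"xyz": [-0.034,-0.03,0],"delta_rot": [0,0,0],"gripper": 0.085}
    - {"xyz": [-0.034,-0.03,0],"delta_rot": [0,0,0],"gripper": 0.085}
    - {"xyz": [-0.034,-0.03,0],"delta_rot": [0,0,0],"gripper": 0.085}
    - {"xyz": [-0.034,-0.03,0],"delta_rot": [0,0,0],"gripper": 0.085}
    - {"xyz": [-0.034,-0.03,0],"delta_rot": [0,0,0],"gripper": 0.085}
    - {"xyz": [-0.034,-0.03,0],"delta_rot": [0,0,0],"gripper": 0.085}
    - {"xyz": [-0.034,-0.03,0],"delta_rot": [0,0,0],"gripper": 0.085}
    - {"xyz": [-0.034,-0.03,0],"delta_rot": [0,0,0],"gripper": 0.085}
    - {"xyz": [-0.034,-0.03,0],"delta_rot": [0,0,0],"gripper": 0.085}
    - {"xyz": [-0.034,-0.03,0],"delta_rot": [0,0,0],"gripper": 0.085}

```text
time: 1.25
tool_pos: [0.358, -0.2414, 0.2312]
tcp_rot: [-2.516, 1.882, -0.0]
wrist_force: [0.8, -0.2, 0.3]
width: 0.992
```

Call:
arm_command:
  rows:
    - {"xyz": [-0.034,-0.03,0],"delta_rot": [0,0,0],"gripper": 0.085}
    - {"xyz": [-0.034,-0.03,0],"delta_rot": [0,0,0],"gripper": 0.085}
    - {"xyz": [-0.034,-0.03,0],"delta_rot": [0,0,0],"gripper": 0.085}
    - {"xyz": [-0.034,-0.03,0],"delta_rot": [0,0,0],"gripper": 0.085}
    - {"xyz": [-0.034,-0.03,0],"delta_rot": [0,0,0],"gripper": 0.085}
    - {"xyz": [-0.034,-0.03,0],"delta_rot": [0,0,0],"gripper": 0.085}
    - {"xyz": [-0.034,-0.03,0],"delta_rot": [0,0,0],"gripper": 0.085}
    - {"xyz": [-0.034,-0.03,0],"delta_rot": [0,0,0],"gripper": 0.085}
    - {"xyz": [0,0,0],"delta_rot": [0,0,0],"gripper": 0.06}
    - {"xyz": [0,0,0],"delta_rot": [0,0,0],"gripper": 0.06}

```text
time: 2.25
tool_pos: [0.5108, 0.0863, 0.2307]
tcp_rot: [2.518, -1.877, -0.001]
wrist_force: [-0.0, -0.3, 0.2]
width: 0.711
```

```bash
cat >> h.py <<'E'
yaw=np.deg2rad(16.43)
Rz=np.array([[np.cos(yaw),-np.sin(yaw)],[np.sin(yaw),np.cos(yaw)]])
o=np.array([.5596,.0448])
def st(p): return np.array([*(Rz.T@(np.array(p[:2])-o)),p[2]])
def wd(p): return np.array([*(o+Rz@np.array(p[:2])),p[2]])
def todo(s,target):  # shift in tool axes
    return R.from_rotvec(s["tcp_rot"]).as_matrix().T@(np.array(target)-s["tool_pos"])
E
python3 - <<'E'
from h import *
from workcell import bot, read_camera
d=read_camera("wrist");cv2.imwrite("pics/w1.png",d["pixels"][:,:,::-1])
C=cloud(d);q=(C[...,:2]-o)@Rz;z=C[...,2]
roi=(abs(q[...,0])<.045)&(q[...,1]>.03)&(q[...,1]<.13)
w=roi&(z>.09)&(z<.11);print("top face",w.sum(),q[w].mean(0)*1e3,q[w].min(0)*1e3,q[w].max(0)*1e3,np.median(z[w]))
for a in (.06,.07,.08):
    w=roi&(z>a)&(z<a+.01);print(a,w.sum(),q[w].min(0)*1e3,q[w].max(0)*1e3)
s=bot.read_state();print(st(s["tool_pos"]),R.from_rotvec(s["tcp_rot"]).as_matrix().round(3))
print(todo(s,wd([0,.0873,.12])),s['q'])
E
```

```text
top face 1030 [-1.70244902 87.39791134] [-19.27966165  77.18644035] [14.95534295 98.37163873] 0.09775417299033423
0.06 43 [-18.48447322  77.15615956] [14.94834502 94.88410097]
0.07 33 [-18.39066298  77.1260493 ] [14.75708816 77.46473742]
0.08 62 [-18.63096473  77.13249953] [14.97818531 96.4715767 ]
[-0.03563179  0.0528687   0.23075198] [[ 0.284 -0.959 -0.001]
 [-0.959 -0.284 -0.001]
 [ 0.     0.002 -1.   ]]
[-0.03442342 -0.03583628  0.11068843] [ 1.18053543e-01 -3.44460214e-02  1.93570406e+00 -5.64852531e-04
  1.24176845e+00  1.40117015e+00]
```

View pics/w1.png

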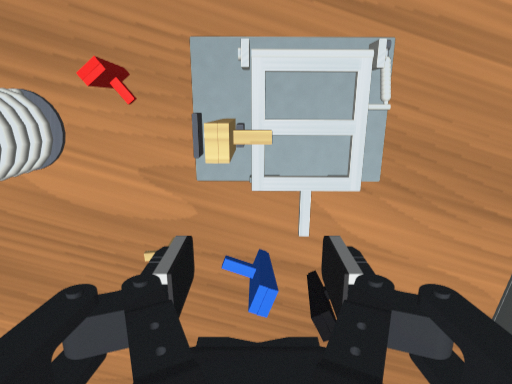

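The wrist view shows the wedge handle at (220,142) with its lug pointing right over the leaf. It agrees with the other cameras to about 1.5 mm.

Call:
arm_command:
  rows:
    - {"xyz": [-0.034,-0.035,0],"delta_rot": [0,0,0],"gripper": 0.06}
    - {"xyz": [0,0,0.04],"delta_rot": [0,0,0],"gripper": 0.06}
    - {"xyz": [0,0,0.04],"delta_rot": [0,0,0],"gripper": 0.06}
    - {"xyz": [0,0,0.03],"delta_rot": [0,0,0],"gripper": 0.06}
    - {"xyz": [0,0,0],"delta_rot": [0,0,0],"gripper": 0.06}

```text
time: 2.8
tool_pos: [0.5301, 0.1256, 0.1161]
tcp_rot: [2.508, -1.879, -0.011]
wrist_force: [-1.1, 0.5, -0.6]
width: 0.704
```

Run:
```python
from h import *
from workcell import bot, read_camera
d=read_camera("wrist");cv2.imwrite("pics/w2.png",d["pixels"][:,:,::-1])
s=bot.read_state();print(st(s["tool_pos"]),todo(s,wd([-.0007,.087,.060])),s['wrist_force'])
C=cloud(d);q=(C[...,:2]-o)@Rz;z=C[...,2]
roi=(abs(q[...,0])<.03)&(q[...,1]>.06)&(q[...,1]<.115)
w=roi&(z>.09)&(z<.11);print("top face",w.sum(),q[w].mean(0)*1e3,np.percentile(q[w],[1,99],axis=0)*1e3,np.median(z[w]))
```

```text
[-0.00306934  0.08569679  0.11904677] [-0.00128739 -0.00271945  0.05903203] [-0.37326145  0.21317547  1.22278273]
top face 2472 [-0.53026557 87.77058594] [[-18.74118462  77.46974757]
 [ 15.15223806  98.09603667]] 0.09769300587425114
```

View pics/w2.png

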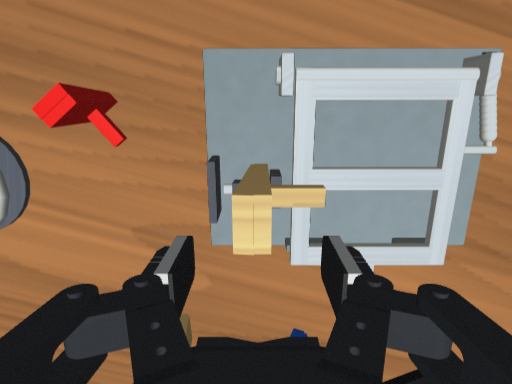

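Call:
arm_command:
  rows:
    - {"xyz": [-0.0012,-0.0025,0.02],"delta_rot": [0,0,0],"gripper": 0.06}
    - {"xyz": [0,0,0.02],"delta_rot": [0,0,0],"gripper": 0.06}
    - {"xyz": [0,0,0.019],"delta_rot": [0,0,0],"gripper": 0.06}
    - {"xyz": [0,0,0],"delta_rot": [0,0,0],"gripper": 0.04}
    - {"xyz": [0,0,0],"delta_rot": [0,0,0],"gripper": 0.03}
    - {"xyz": [0,0,0],"delta_rot": [0,0,0],"gripper": 0.025}
    - {"xyz": [0,0,0],"delta_rot": [0,0,0],"gripper": 0.025}
  force: 20

```text
time: 3.55
tool_pos: [0.5385, 0.13, 0.0643]
tcp_rot: [-2.514, 1.88, -0.004]
wrist_force: [0.1, 0.0, 0.8]
width: 0.291
```

Run:
```python
from h import *
from workcell import bot, read_camera
d=read_camera("wrist");cv2.imwrite("pics/w3.png",d["pixels"][:,:,::-1])
s=bot.read_state();print(st(s["tool_pos"]),todo(s,wd([-.0007,.087,.060])),s['wrist_force'],s['width']*85.4,s["torque"])
```

```text
[0.00360172 0.08781403 0.06390616] [0.00081317 0.00431211 0.00389486] [ 0.25809019 -0.21789587 -0.33268574] 25.133799372313412 [-0.02241458 -0.00905028  0.0040722 ]
```

View pics/w3.png

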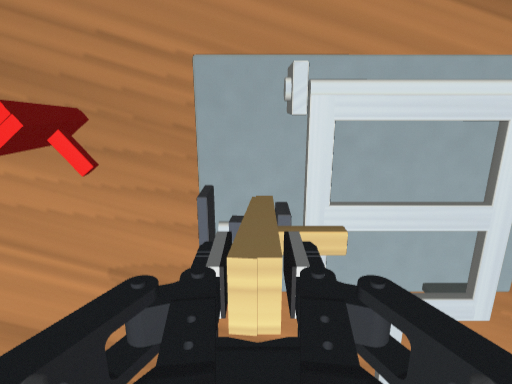

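Handle sits centred between the pads (pads at columns 224 and 288). I correct 4 mm in depth and along x, then close.

Call:
arm_command:
  rows:
    - {"xyz": [0.0008,0.0042,0.004],"delta_rot": [0,0,0],"gripper": 0.025}
    - {"xyz": [0,0,0],"delta_rot": [0,0,0],"gripper": 0.025}
    - {"xyz": [0,0,0],"delta_rot": [0,0,0],"gripper": 0.015}
    - {"xyz": [0,0,0],"delta_rot": [0,0,0],"gripper": 0.01}
    - {"xyz": [0,0,0],"delta_rot": [0,0,0],"gripper": 0.01}
  force: 25

```text
time: 4.1
tool_pos: [0.5325, 0.1283, 0.058]
tcp_rot: [2.516, -1.881, -0.002]
wrist_force: [-2.6, 3.2, 0.0]
width: 0.237
```

```bash
cat > s.py <<'E'
from h import *
from workcell import bot
s=bot.read_state();M=R.from_rotvec(s["tcp_rot"]).as_matrix()
print("t",s["time"],"stand",st(s["tool_pos"]).round(4),"F stand",np.append(Rz.T@s["wrist_force"][:2],s["wrist_force"][2]).round(2),"w",round(s["width"]*85.4,2),"T",s["torque"].round(2))
zs=np.append(Rz.T@M[:2,2],M[2,2]);print("tilt: about x",round(np.arctan2(zs[1],-zs[2]),4)," x-lean",round(np.arctan2(zs[0],-zs[2]),4))
E
python3 s.py
```

```text
t 4.1 stand [-0.0024  0.0877  0.058 ] F stand [-1.6   3.85  0.05] w 20.21 T [0.32 0.43 0.05]
tilt: about x 0.0006  x-lean -0.0014
```

Call:
arm_command:
  rows:
    - {"xyz": [0,0,0],"delta_rot": [0,0,0],"gripper": 0.005}
    - {"xyz": [0,0,0],"delta_rot": [0,0,0],"gripper": 0.005}
    - {"xyz": [0,0,0],"delta_rot": [0,0,0],"gripper": 0.005}
  force: 25

```text
time: 4.4
tool_pos: [0.5327, 0.1282, 0.058]
tcp_rot: [2.516, -1.881, -0.002]
wrist_force: [-3.5, 3.1, -0.7]
width: 0.235
```

```bash
python3 s.py
```

```text
t 4.4 stand [-0.0022  0.0876  0.058 ] F stand [-2.45  4.   -0.65] w 20.07 T [ 0.42  0.53 -0.02]
tilt: about x 0.0005  x-lean -0.001
```

Call:
arm_command:
  rows:
    - {"xyz": [0,0,0],"delta_rot": [0,0,0],"gripper": 0.005}
    - {"xyz": [0,0,0],"delta_rot": [0,0,0],"gripper": 0.005}
    - {"xyz": [0,0.001,0],"delta_rot": [0.033,0,0],"gripper": 0.005}
    - {"xyz": [0,0.001,0],"delta_rot": [0.033,0,0],"gripper": 0.005}
    - {"xyz": [0,0,0],"delta_rot": [0,0,0],"gripper": 0.005}
  force: 70

```text
time: 4.9
tool_pos: [0.5308, 0.1272, 0.0579]
tcp_rot: [-2.473, 1.849, -0.062]
wrist_force: [-0.1, 3.9, -4.2]
width: 0.227
```

```bash
python3 s.py
```

```text
t 4.9 stand [-0.0043  0.0872  0.0579] F stand [ 1.04  3.79 -4.16] w 19.4 T [0.47 0.28 0.08]
tilt: about x -0.0  x-lean 0.0665
```

Call:
arm_command:
  rows:
    - {"xyz": [0,0.001,0],"delta_rot": [0.033,0,0],"gripper": 0.005}
    - {"xyz": [0,0.001,0],"delta_rot": [0.033,0,0],"gripper": 0.005}
    - {"xyz": [0,-0.002,-0.0003],"delta_rot": [-0.066,0,0],"gripper": 0.005}
    - {"xyz": [0,-0.002,-0.0003],"delta_rot": [-0.066,0,0],"gripper": 0.005}
    - {"xyz": [0,-0.002,-0.0003],"delta_rot": [-0.066,0,0],"gripper": 0.005}
    - {"xyz": [0,-0.002,-0.0003],"delta_rot": [-0.066,0,0],"gripper": 0.005}
    - {"xyz": [0,0,0],"delta_rot": [0,0,0],"gripper": 0.005}

```text
time: 5.6
tool_pos: [0.5369, 0.1292, 0.0587]
tcp_rot: [2.426, -1.814, -0.125]
wrist_force: [-5.9, 2.5, 2.1]
width: 0.228
```

```bash
python3 s.py
```

```text
t 5.6 stand [0.0021 0.0873 0.0587] F stand [-4.94  4.11  2.11] w 19.48 T [ 0.33  1.05 -0.06]
tilt: about x 0.0005  x-lean -0.1371
```

Call:
arm_command:
  rows:
    - {"xyz": [0,0.002,-0.0006],"delta_rot": [0.066,0,0],"gripper": 0.005}
    - {"xyz": [0,0.002,-0.0006],"delta_rot": [0.066,0,0],"gripper": 0.005}
    - {"xyz": [0,0.002,-0.0006],"delta_rot": [0.066,0,0],"gripper": 0.005}
    - {"xyz": [0,0.002,-0.0006],"delta_rot": [0.066,0,0],"gripper": 0.005}
    - {"xyz": [0,0,0],"delta_rot": [0,0,0],"gripper": 0.005}

```text
time: 6.1
tool_pos: [0.5273, 0.126, 0.0606]
tcp_rot: [-2.43, 1.817, -0.12]
wrist_force: [1.2, 2.1, -14.9]
width: 0.221
```

```bash
python3 s.py
```

```text
t 6.1 stand [-0.008   0.087   0.0606] F stand [  1.8    1.71 -14.86] w 18.91 T [ 0.39 -0.01  0.09]
tilt: about x -0.0005  x-lean 0.1315
```

Call:
arm_command:
  rows:
    - {"xyz": [0,-0.0021,-0.0006],"delta_rot": [-0.066,0,0],"gripper": 0.005}
    - {"xyz": [0,-0.0021,-0.0006],"delta_rot": [-0.066,0,0],"gripper": 0.005}
    - {"xyz": [0,-0.0021,-0.0006],"delta_rot": [-0.066,0,0],"gripper": 0.005}
    - {"xyz": [0,-0.0021,-0.0006],"delta_rot": [-0.066,0,0],"gripper": 0.005}
    - {"xyz": [0,0,0],"delta_rot": [0,0,0],"gripper": 0.005}

```text
time: 6.6
tool_pos: [0.5372, 0.1285, 0.0634]
tcp_rot: [2.425, -1.813, -0.125]
wrist_force: [-4.9, -1.6, -6.0]
width: 0.229
```

```bash
python3 s.py
```

```text
t 6.6 stand [0.0022 0.0867 0.0634] F stand [-5.15 -0.15 -6.  ] w 19.58 T [-0.23  0.79  0.05]
tilt: about x -0.0008  x-lean -0.1382
```

Call:
arm_command:
  rows:
    - {"xyz": [0,0.0022,0],"delta_rot": [0.066,0,0],"gripper": 0.005}
    - {"xyz": [0,0.0022,0],"delta_rot": [0.066,0,0],"gripper": 0.005}
    - {"xyz": [0,0.0022,0],"delta_rot": [0.066,0,0],"gripper": 0.005}
    - {"xyz": [0,0.0022,0],"delta_rot": [0.066,0,0],"gripper": 0.005}
    - {"xyz": [0,0,0],"delta_rot": [0,0,0],"gripper": 0.005}

```text
time: 7.1
tool_pos: [0.5278, 0.1258, 0.0651]
tcp_rot: [-2.429, 1.816, -0.123]
wrist_force: [1.9, -0.3, -11.9]
width: 0.228
```

```bash
python3 s.py
```

```text
t 7.1 stand [-0.0076  0.0866  0.0651] F stand [  1.78  -0.84 -11.87] w 19.45 T [-0.12  0.08  0.04]
tilt: about x -0.0011  x-lean 0.1338
```

```bash
cat > look.py <<'E'
import sys
from h import *
from workcell import bot, read_camera
n,k=sys.argv[1],sys.argv[2]
d=read_camera(n);pickle.dump(d,open("last.pkl","wb"))
im=d["pixels"][:,:,::-1]
if len(sys.argv)>3:
    a=list(map(int,sys.argv[3:7]));im=cv2.resize(im[a[1]:a[3],a[0]:a[2]],None,fx=4,fy=4,interpolation=cv2.INTER_CUBIC)
cv2.imwrite(f"pics/{k}.png",im)
E
python3 look.py scene s4 230 140 400 280
```

```text
(no output)
```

View pics/s4.png

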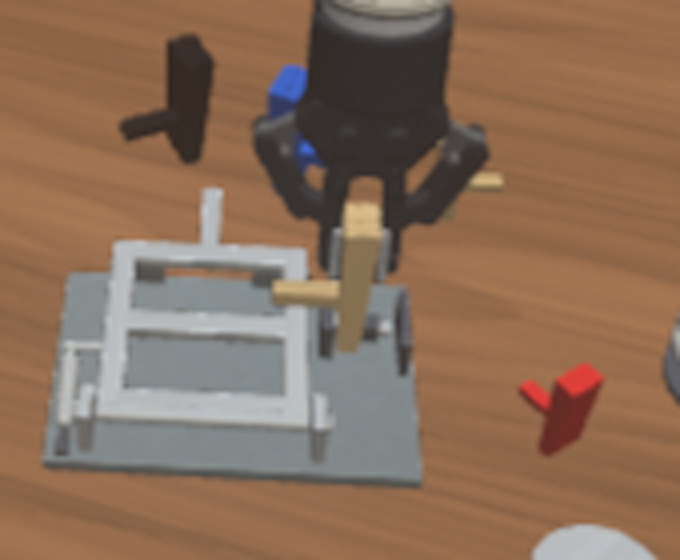

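The crop shows the wedge leaning in the grip at (358,270) with the stand flat. I keep rocking.

Call:
arm_command:
  rows:
    - {"xyz": [0,-0.0025,-0.0004],"delta_rot": [-0.066,0,0],"gripper": 0.005}
    - {"xyz": [0,-0.0025,-0.0004],"delta_rot": [-0.066,0,0],"gripper": 0.005}
    - {"xyz": [0,-0.0025,-0.0004],"delta_rot": [-0.066,0,0],"gripper": 0.005}
    - {"xyz": [0,-0.0025,-0.0004],"delta_rot": [-0.066,0,0],"gripper": 0.005}
    - {"xyz": [0,0.0025,0],"delta_rot": [0.066,0,0],"gripper": 0.005}
    - {"xyz": [0,0.0025,0],"delta_rot": [0.066,0,0],"gripper": 0.005}
    - {"xyz": [0,0.0025,0],"delta_rot": [0.066,0,0],"gripper": 0.005}
    - {"xyz": [0,0.0025,0],"delta_rot": [0.066,0,0],"gripper": 0.005}
    - {"xyz": [0,0,0],"delta_rot": [0,0,0],"gripper": 0.005}

```text
time: 8.05
tool_pos: [0.5301, 0.1264, 0.0688]
tcp_rot: [-2.428, 1.815, -0.125]
wrist_force: [1.8, -0.0, -3.6]
width: 0.226
```

```bash
python3 s.py
```

```text
t 8.05 stand [-0.0052  0.0866  0.0688] F stand [ 1.7  -0.54 -3.61] w 19.27 T [-0.24 -0.02 -0.  ]
tilt: about x -0.0011  x-lean 0.1356
```

Call:
arm_command:
  rows:
    - {"xyz": [0,-0.0027,-0.0004],"delta_rot": [-0.066,0,0],"gripper": 0.005}
    - {"xyz": [0,-0.0027,-0.0004],"delta_rot": [-0.066,0,0],"gripper": 0.005}
    - {"xyz": [0,-0.0027,-0.0004],"delta_rot": [-0.066,0,0],"gripper": 0.005}
    - {"xyz": [0,-0.0027,-0.0004],"delta_rot": [-0.066,0,0],"gripper": 0.005}
    - {"xyz": [0,0.003,0],"delta_rot": [0.066,0,0],"gripper": 0.005}
    - {"xyz": [0,0.003,0],"delta_rot": [0.066,0,0],"gripper": 0.005}
    - {"xyz": [0,0.003,0],"delta_rot": [0.066,0,0],"gripper": 0.005}
    - {"xyz": [0,0.003,0],"delta_rot": [0.066,0,0],"gripper": 0.005}
    - {"xyz": [0,0,0],"delta_rot": [0,0,0],"gripper": 0.005}

```text
time: 8.95
tool_pos: [0.5283, 0.1261, 0.071]
tcp_rot: [-2.429, 1.816, -0.122]
wrist_force: [0.4, -0.6, -0.7]
width: 0.225
```

```bash
python3 s.py
```

```text
t 8.95 stand [-0.0071  0.0868  0.071 ] F stand [ 0.27 -0.67 -0.75] w 19.19 T [-0.25  0.11  0.02]
tilt: about x -0.0007  x-lean 0.1328
```

Force is down to the wedge's own weight, so it is loose. I straighten it and ease it up.

Call:
arm_command:
  rows:
    - {"xyz": [0,-0.003,0],"delta_rot": [-0.066,0,0],"gripper": 0.005}
    - {"xyz": [0,-0.003,0],"delta_rot": [-0.067,0,0],"gripper": 0.005}
    - {"xyz": [0,0,-0.002],"delta_rot": [0,0,0],"gripper": 0.005}
    - {"xyz": [0,0,-0.002],"delta_rot": [0,0,0],"gripper": 0.005}
    - {"xyz": [0,0,0],"delta_rot": [0,0,0],"gripper": 0.005}

```text
time: 9.45
tool_pos: [0.5338, 0.1282, 0.0747]
tcp_rot: [2.516, -1.881, -0.0]
wrist_force: [0.2, -0.2, -0.7]
width: 0.226
```

```bash
python3 s.py
```

```text
t 9.45 stand [-0.0011  0.0873  0.0747] F stand [ 0.11 -0.22 -0.66] w 19.27 T [ 0.03 -0.04  0.05]
tilt: about x 0.0001  x-lean -0.0004
```

Call:
arm_command:
  rows:
    - {"xyz": [0,0,-0.005],"delta_rot": [0,0,0],"gripper": 0.005}
    - {"xyz": [0,0,-0.005],"delta_rot": [0,0,0],"gripper": 0.005}
    - {"xyz": [0,0,-0.01],"delta_rot": [0,0,0],"gripper": 0.005}
    - {"xyz": [0,0,-0.03],"delta_rot": [0,0,0],"gripper": 0.005}
    - {"xyz": [0,0,-0.04],"delta_rot": [0,0,0],"gripper": 0.005}
    - {"xyz": [0,0,-0.04],"delta_rot": [0,0,0],"gripper": 0.005}
    - {"xyz": [0,0,0],"delta_rot": [0,0,0],"gripper": 0.005}
    - {"xyz": [0,0,0],"delta_rot": [0,0,0],"gripper": 0.005}

```text
time: 10.25
tool_pos: [0.5347, 0.1283, 0.207]
tcp_rot: [-2.514, 1.88, -0.004]
wrist_force: [0.4, 0.4, -0.4]
width: 0.229
```

```bash
python3 s.py; python3 look.py scene s5; python3 look.py wrist w5
python3 - <<'E'
from h import *
from workcell import bot
s=bot.read_state();print(todo(s,[.444,-.352,.2]))
import cv2
E
```

```text
t 10.25 stand [-0.0003  0.0871  0.207 ] F stand [ 0.48  0.23 -0.39] w 19.57 T [0.03 0.01 0.05]
tilt: about x -0.0004  x-lean 0.0036
[0.43519363 0.22075608 0.00411924]
```

View pics/s5.png

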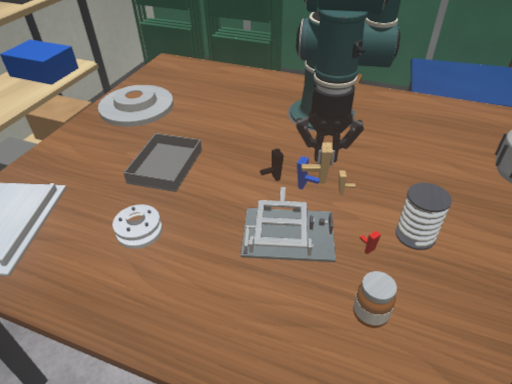

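View pics/w5.png

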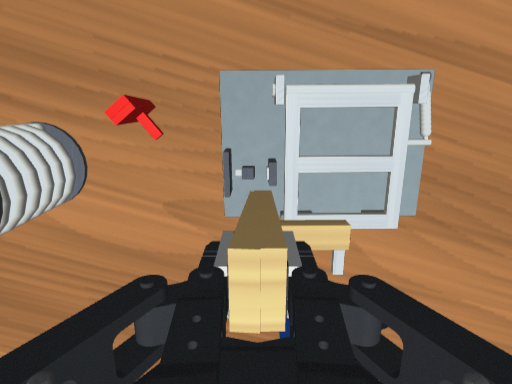

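The wedge is out and held at scene (325,162), and the stand sits unmoved with empty clamp. Now to the tray.

Call:
arm_command:
  rows:
    - {"xyz": [0.03,0.015,0],"delta_rot": [0,0,0],"gripper": 0.005}
    - {"xyz": [0.04,0.02,0],"delta_rot": [0,0,0],"gripper": 0.005}
    - {"xyz": [0.04,0.021,0],"delta_rot": [0,0,0],"gripper": 0.005}
    - {"xyz": [0.04,0.021,0],"delta_rot": [0,0,0],"gripper": 0.005}
    - {"xyz": [0.04,0.021,0],"delta_rot": [0,0,0],"gripper": 0.005}
    - {"xyz": [0.04,0.021,0],"delta_rot": [0,0,0],"gripper": 0.005}
    - {"xyz": [0.04,0.021,0],"delta_rot": [0,0,0],"gripper": 0.005}
    - {"xyz": [0.04,0.021,0],"delta_rot": [0,0,0],"gripper": 0.005}
    - {"xyz": [0.04,0.021,0],"delta_rot": [0,0,0],"gripper": 0.005}
    - {"xyz": [0.04,0.021,0],"delta_rot": [0,0,0],"gripper": 0.005}
    - {"xyz": [0.03,0.015,0],"delta_rot": [0,0,0],"gripper": 0.005}
    - {"xyz": [0,0,0],"delta_rot": [0,0,0],"gripper": 0.005}

```text
time: 11.55
tool_pos: [0.4412, -0.3396, 0.2024]
tcp_rot: [2.51, -1.885, -0.006]
wrist_force: [0.3, 0.1, -0.1]
width: 0.228
```

Call:
arm_command:
  rows:
    - {"xyz": [0,0,0.04],"delta_rot": [0,0,0],"gripper": 0.005}
    - {"xyz": [0,0,0.04],"delta_rot": [0,0,0],"gripper": 0.005}
    - {"xyz": [0,0,0.02],"delta_rot": [0,0,0],"gripper": 0.005}
    - {"xyz": [0,0,0],"delta_rot": [0,0,0],"gripper": 0.005}
    - {"xyz": [0,0,0],"delta_rot": [0,0,0],"gripper": 0.005}
    - {"xyz": [0,0,0],"delta_rot": [0,0,0],"gripper": 0.005}

```text
time: 12.15
tool_pos: [0.4442, -0.3368, 0.106]
tcp_rot: [2.516, -1.88, 0.002]
wrist_force: [0.3, -0.4, -0.2]
width: 0.227
```

```bash
python3 s.py; python3 look.py scene s6 60 60 260 210
python3 - <<'E'
from h import *
from workcell import bot
s=bot.read_state();print(s["tool_pos"],todo(s,[.442,-.337,.05]))
d=pickle.load(open("last.pkl","rb"));C=cloud(d)
E
```

```text
t 12.15 stand [-0.2186 -0.3334  0.106 ] F stand [ 0.19 -0.44 -0.24] w 19.35 T [ 0.    0.06 -0.01]
tilt: about x -0.0017  x-lean 0.0003
[ 0.44445255 -0.33708942  0.10639861] [-0.00092349  0.00237031  0.05639464]
```

View pics/s6.png

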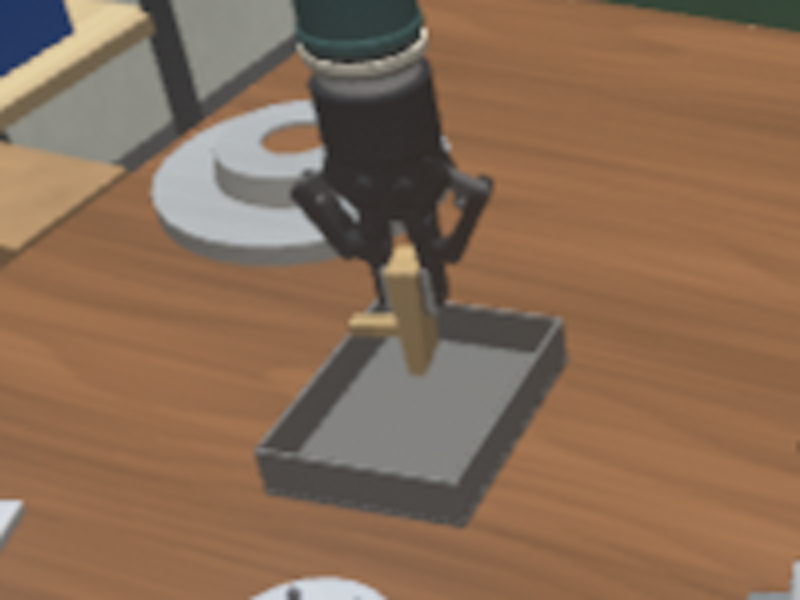

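The wedge hangs over the tray with its foot at (415,370), lug pointing left. I lower it to the floor.

Call:
arm_command:
  rows:
    - {"xyz": [0,0,0.03],"delta_rot": [0,0,0],"gripper": 0.005}
    - {"xyz": [0,0,0.015],"delta_rot": [0,0,0],"gripper": 0.005}
    - {"xyz": [0,0,0.008],"delta_rot": [0,0,0],"gripper": 0.005}
    - {"xyz": [0,0,0],"delta_rot": [0,0,0],"gripper": 0.005}
    - {"xyz": [0,0,0],"delta_rot": [0,0,0],"gripper": 0.005}

```text
time: 12.7
tool_pos: [0.4435, -0.3368, 0.0521]
tcp_rot: [2.515, -1.881, 0.0]
wrist_force: [0.3, 0.2, -1.4]
width: 0.228
```

```bash
python3 s.py;python3 look.py scene s7 60 60 260 210
```

```text
t 12.7 stand [-0.2193 -0.3332  0.0521] F stand [ 0.38  0.1  -1.39] w 19.47 T [0.02 0.   0.02]
tilt: about x -0.0005  x-lean -0.0006
```

View pics/s7.png

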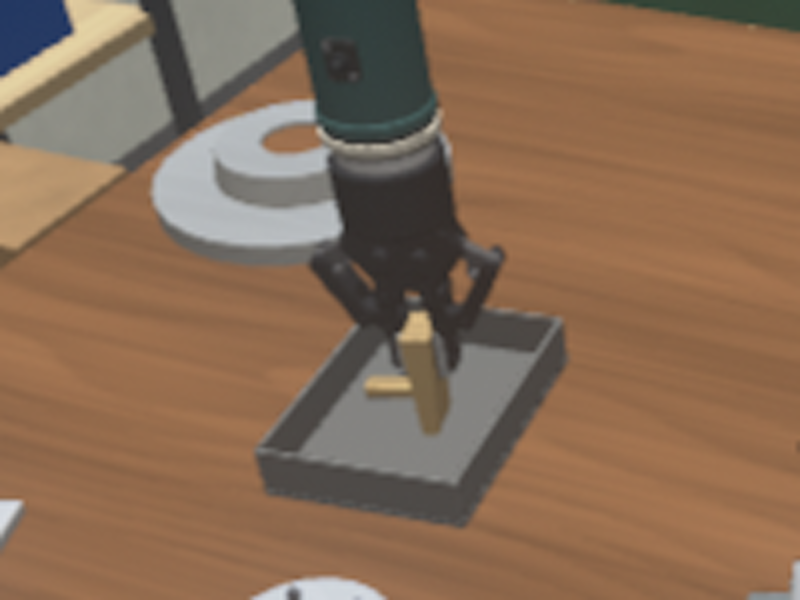

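Call:
arm_command:
  rows:
    - {"xyz": [0,0,0.003],"delta_rot": [0,0,0],"gripper": 0.005}
    - {"xyz": [0,0,0.001],"delta_rot": [0,0,0],"gripper": 0.005}
    - {"xyz": [0,0,0],"delta_rot": [0,0,0],"gripper": 0.03}
    - {"xyz": [0,0,0],"delta_rot": [0,0,0],"gripper": 0.06}
    - {"xyz": [0,0,0],"delta_rot": [0,0,0],"gripper": 0.06}
    - {"xyz": [0,0,-0.03],"delta_rot": [0,0,0],"gripper": 0.06}
    - {"xyz": [0,0,-0.04],"delta_rot": [0,0,0],"gripper": 0.06}
    - {"xyz": [0,0,-0.04],"delta_rot": [0,0,0],"gripper": 0.06}
    - {"xyz": [0,0,-0.04],"delta_rot": [0,0,0],"gripper": 0.06}
    - {"xyz": [0,0,-0.02],"delta_rot": [0,0,0],"gripper": 0.06}

```text
time: 13.75
tool_pos: [0.4448, -0.3377, 0.2222]
tcp_rot: [2.515, -1.88, 0.009]
wrist_force: [1.0, -0.2, -0.3]
width: 0.702
```

```bash
python3 s.py;python3 look.py scene s8 60 60 260 210; python3 look.py wrist w8
```

```text
t 13.75 stand [-0.2183 -0.3344  0.2222] F stand [ 0.87 -0.46 -0.31] w 59.97 T [-0.    0.06 -0.02]
tilt: about x -0.0052  x-lean 0.0025
```

View pics/s8.png

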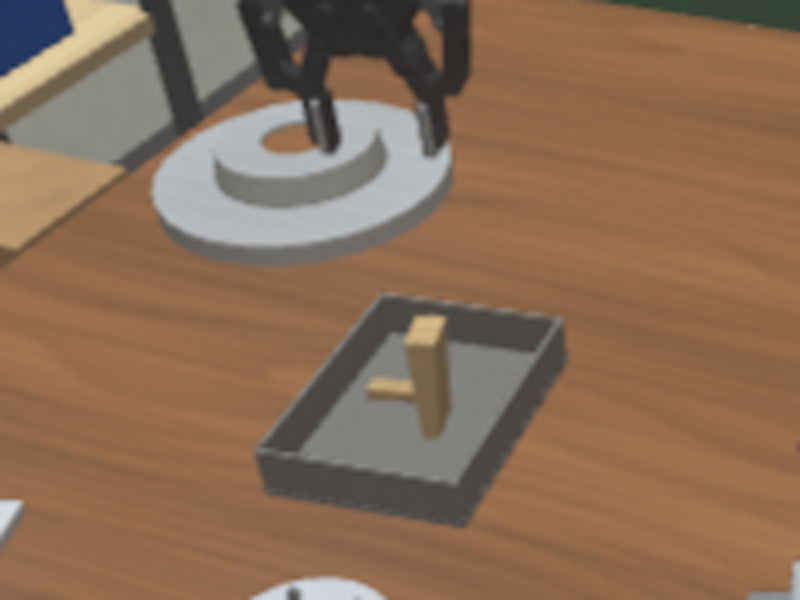

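View pics/w8.png

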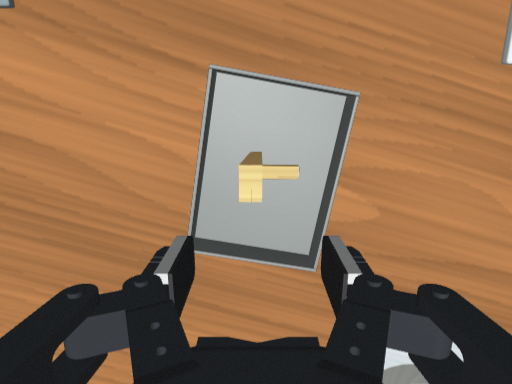

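The wedge stands upright and released in the tray at scene-crop (430,380), with the mid about 45 mm up. I check that numerically and re-measure the stand and tongue.

Run:
```python
from h import *
from workcell import bot, read_camera
d=read_camera("top");C=cloud(d);x,y,z=C[...,0],C[...,1],C[...,2]
m=(x>.36)&(x<.53)&(y<-.29)&(y>-.41)&(z>.05)&(z<.12);print("wedge",m.sum(),C[m].mean(0),C[m].max(0))
roi=(x>.45)&(x<.75)&(y>-.02)&(y<.3)
m=roi&(z>.007)&(z<.014);m=cv2.morphologyEx(m.astype(np.uint8),cv2.MORPH_OPEN,np.ones((3,3)))>0
print(cv2.minAreaRect(C[m][:,:2].astype(np.float32)))
q=(C[...,:2]-o)@Rz
tg=(q[...,0]<-.075)&(q[...,0]>-.13)&(abs(q[...,1])<.03)&(z>.02)
print("tongue",tg.sum(),q[tg].mean(0)*1e3,q[tg].min(0)*1e3,q[tg].max(0)*1e3,np.median(z[tg]))
s=bot.read_state();print(todo(s,wd([-.105,0,.15])))
```

```text
wedge 198 [ 0.4440807  -0.33212943  0.08116609] [ 0.46326431 -0.32119138  0.09130691]
((0.5729548931121826, 0.07543576508760452), (0.15498316287994385, 0.19929078221321106), 16.705408096313477)
tongue 74 [-94.6244983   -0.13231437] [-113.83706948   -5.89424309] [-75.14962626   5.61026975] 0.03415163336487209
[-0.33404897 -0.11359474  0.06854823]
```

Call:
arm_command:
  rows:
    - {"xyz": [-0.034,-0.012,0],"delta_rot": [0,0,0],"gripper": 0.05}
    - {"xyz": [-0.045,-0.016,0],"delta_rot": [0,0,0],"gripper": 0.05}
    - {"xyz": [-0.045,-0.016,0],"delta_rot": [0,0,0],"gripper": 0.05}
    - {"xyz": [-0.045,-0.016,0],"delta_rot": [0,0,0],"gripper": 0.05}
    - {"xyz": [-0.045,-0.015,0],"delta_rot": [0,0,0],"gripper": 0.05}
    - {"xyz": [-0.045,-0.015,0],"delta_rot": [0,0,0],"gripper": 0.05}
    - {"xyz": [-0.045,-0.015,0],"delta_rot": [0,0,0],"gripper": 0.05}
    - {"xyz": [-0.03,-0.009,0.02],"delta_rot": [0,0,0],"gripper": 0.05}
    - {"xyz": [0,0,0.03],"delta_rot": [0,0,0],"gripper": 0.05}
    - {"xyz": [0,0,0.02],"delta_rot": [0,0,0],"gripper": 0.05}
    - {"xyz": [0,0,0],"delta_rot": [0,0,0],"gripper": 0.05}
    - {"xyz": [0,0,0],"delta_rot": [0,0,0],"gripper": 0.05}

```text
time: 15.1
tool_pos: [0.4568, 0.0162, 0.146]
tcp_rot: [2.514, -1.879, -0.006]
wrist_force: [-0.5, -0.1, 0.6]
width: 0.588
```

```bash
python3 s.py;python3 look.py wrist w9
python3 - <<'E'
from h import *
from workcell import bot
d=pickle.load(open("last.pkl","rb"));C=cloud(d);q=(C[...,:2]-o)@Rz;z=C[...,2]
for a in (-.11,-.1,-.09,-.08):
    tg=(abs(q[...,0]-a)<.004)&(abs(q[...,1])<.03)&(z>.015)&(z<.05)
    if tg.sum(): print(a,tg.sum(),q[tg].min(0)*1e3,q[tg].max(0)*1e3,np.median(z[tg]))
E
```

```text
t 15.1 stand [-0.1067  0.0016  0.146 ] F stand [-0.48 -0.01  0.63] w 50.22 T [ 0.03  0.05 -0.03]
tilt: about x 0.0011  x-lean -0.0044
-0.11 134 [-113.97093461   -7.38767864] [-106.03812354    4.19668096] 0.033619051585601856
-0.1 144 [-103.88183954   -7.2962138 ] [-96.01442898   4.19137225] 0.0334951774675209
-0.09 148 [-93.89621148  -7.23184876] [-86.01399795   4.16102518] 0.033490264553723836
-0.08 149 [-83.89938921  -7.13477785] [-76.39146649   4.12137367] 0.03355351039794957
```

View pics/w9.png

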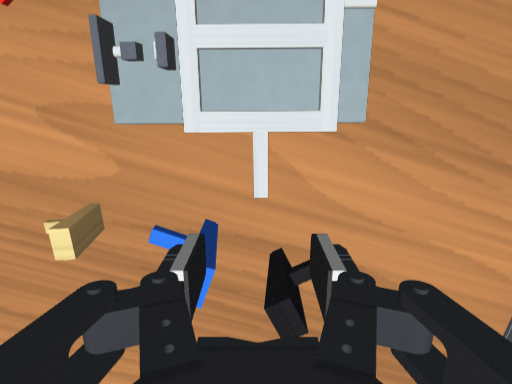

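Run:
```python
from h import *
from workcell import bot
d=pickle.load(open("top0.pkl","rb"));C=cloud(d);q=(C[...,:2]-o)@Rz;z=C[...,2];r=d["pixels"].astype(int)
for nm,m in(("blue",(r[...,2]-r[...,0]>60)),("black",r.max(-1)<50)):
    w=m&(q[...,0]<-.08)&(q[...,0]>-.28)&(abs(q[...,1])<.12)&(z>.004)
    print(nm,w.sum(),q[w].min(0)*1e3,q[w].max(0)*1e3,z[w].max())
s=bot.read_state();print(todo(s,wd([-.093,-.0010,.1])))
```

```text
blue 209 [-182.24275494   33.78853707] [-143.12652835   93.8267235 ] 0.08781431752172109
black 138 [-209.16136777  -59.40710149] [-172.87383815   -8.02193255] 0.08821401568211706
[ 0.00211182 -0.01273892  0.04720956]
```

Wrist view: tongue from (260,135) to (260,197). The blue wedge's nearest edge is at stand x = -143 mm, clear of the gripper body. Going down on the tongue.

Call:
arm_command:
  rows:
    - {"xyz": [0.0023,-0.0137,0.02],"delta_rot": [0,0,0],"gripper": 0.04}
    - {"xyz": [0,0,0.03],"delta_rot": [0,0,0],"gripper": 0.04}
    - {"xyz": [0,0,0.02],"delta_rot": [0,0,0],"gripper": 0.04}
    - {"xyz": [0,0,0],"delta_rot": [0,0,0],"gripper": 0.04}
    - {"xyz": [0,0,0],"delta_rot": [0,0,0],"gripper": 0.04}

```text
time: 15.65
tool_pos: [0.4726, 0.0175, 0.0785]
tcp_rot: [2.515, -1.882, 0.0]
wrist_force: [-0.0, 0.5, 0.1]
width: 0.471
```

```bash
python3 s.py;python3 look.py wrist w10
python3 - <<'E'
from h import *
from workcell import bot
s=bot.read_state();print(todo(s,wd([-.092,-.0012,.014])))
E
```

```text
t 15.65 stand [-0.0911 -0.0016  0.0785] F stand [0.1  0.5  0.15] w 40.18 T [ 0.06 -0.02  0.  ]
tilt: about x -0.0003  x-lean 0.0
[-0.00060097  0.00158203  0.06509615]
```

View pics/w10.png

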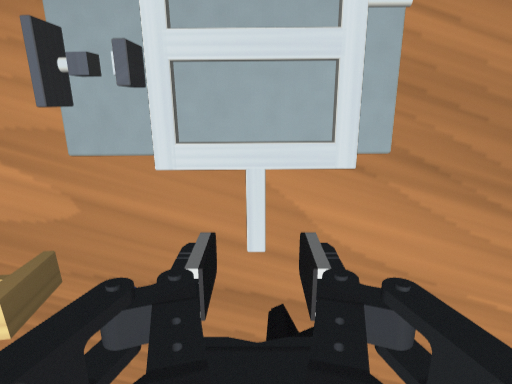

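Call:
arm_command:
  rows:
    - {"xyz": [-0.0004,0.001,0.025],"delta_rot": [0,0,0],"gripper": 0.04}
    - {"xyz": [0,0,0.025],"delta_rot": [0,0,0],"gripper": 0.04}
    - {"xyz": [0,0,0.015],"delta_rot": [0,0,0],"gripper": 0.03}
    - {"xyz": [0,0,0],"delta_rot": [0,0,0],"gripper": 0.02}
    - {"xyz": [0,0,0],"delta_rot": [0,0,0],"gripper": 0.01}
    - {"xyz": [0,0,0],"delta_rot": [0,0,0],"gripper": 0.005}
    - {"xyz": [0,0,0],"delta_rot": [0,0,0],"gripper": 0.005}
    - {"xyz": [0,0,0],"delta_rot": [0,0,0],"gripper": 0.005}
  force: 30

```text
time: 16.5
tool_pos: [0.4714, 0.018, 0.0135]
tcp_rot: [-2.516, 1.881, -0.001]
wrist_force: [-1.3, 1.2, 1.2]
width: 0.126
```

```bash
python3 s.py;python3 look.py wrist w11
```

```text
t 16.5 stand [-0.0922 -0.0008  0.0135] F stand [-0.96  1.49  1.22] w 10.78 T [0.21 0.2  0.13]
tilt: about x -0.0004  x-lean 0.0005
```

View pics/w11.png

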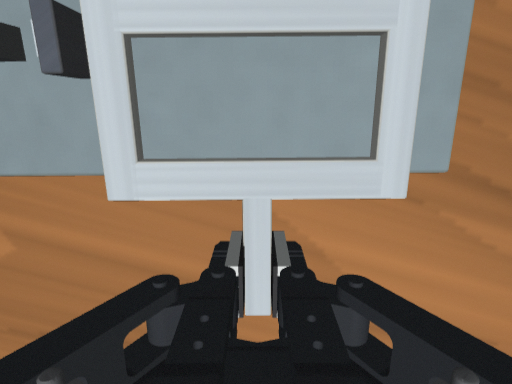

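Tongue is held at (257,270). I follow the arc, first a short part and check.

Call:
arm_command:
  rows:
    - {"xyz": [0,-0.0002,-0.0086],"delta_rot": [0,0,0],"gripper": 0.005}
    - {"xyz": [0,-0.0007,-0.0086],"delta_rot": [0,0,0],"gripper": 0.005}
    - {"xyz": [0,-0.0026,-0.017],"delta_rot": [0,0,0],"gripper": 0.005}
    - {"xyz": [0,-0.0042,-0.0167],"delta_rot": [0,0,0],"gripper": 0.005}
    - {"xyz": [0,0,0],"delta_rot": [0,0,0],"gripper": 0.005}
    - {"xyz": [0,0,0],"delta_rot": [0,0,0],"gripper": 0.005}

```text
time: 17.15
tool_pos: [0.4782, 0.02, 0.0635]
tcp_rot: [2.516, -1.881, 0.0]
wrist_force: [-0.1, 0.8, -2.0]
width: 0.131
```

```bash
python3 s.py;python3 look.py scene s12 200 80 400 230
```

```text
t 17.15 stand [-0.0851 -0.0008  0.0635] F stand [ 0.17  0.8  -2.02] w 11.22 T [ 0.12 -0.07  0.2 ]
tilt: about x -0.0004  x-lean -0.0002
```

View pics/s12.png

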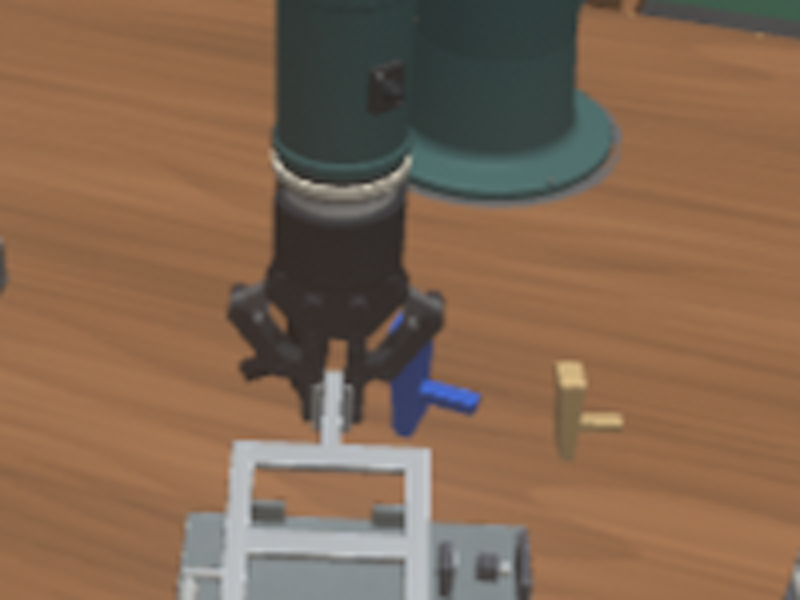

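The leaf is lifting cleanly in the grip and the forces are small. Continuing the arc to 1.0 rad.

Call:
arm_command:
  rows:
    - {"xyz": [0,-0.0059,-0.0161],"delta_rot": [0,0,0],"gripper": 0.005}
    - {"xyz": [0,-0.0075,-0.0155],"delta_rot": [0,0,0],"gripper": 0.005}
    - {"xyz": [0,-0.009,-0.0147],"delta_rot": [0,0,0],"gripper": 0.005}
    - {"xyz": [0,-0.0104,-0.0137],"delta_rot": [0,0,0],"gripper": 0.005}
    - {"xyz": [0,-0.0117,-0.0126],"delta_rot": [0,0,0],"gripper": 0.005}
    - {"xyz": [0,-0.0129,-0.0113],"delta_rot": [0,0,0],"gripper": 0.005}
    - {"xyz": [0,-0.014,-0.01],"delta_rot": [0,0,0],"gripper": 0.005}
    - {"xyz": [0,0,0],"delta_rot": [0,0,0],"gripper": 0.005}
    - {"xyz": [0,0,0],"delta_rot": [0,0,0],"gripper": 0.005}

```text
time: 18.1
tool_pos: [0.5461, 0.0407, 0.1565]
tcp_rot: [2.515, -1.881, -0.003]
wrist_force: [-2.6, 3.7, 1.3]
width: 0.128
```

```bash
python3 s.py;python3 look.py scene s13 200 80 400 280
```

```text
t 18.1 stand [-1.410e-02 -1.000e-04  1.565e-01] F stand [-1.44  4.25  1.28] w 10.93 T [0.71 0.25 0.09]
tilt: about x 0.0012  x-lean -0.0019
```

View pics/s13.png

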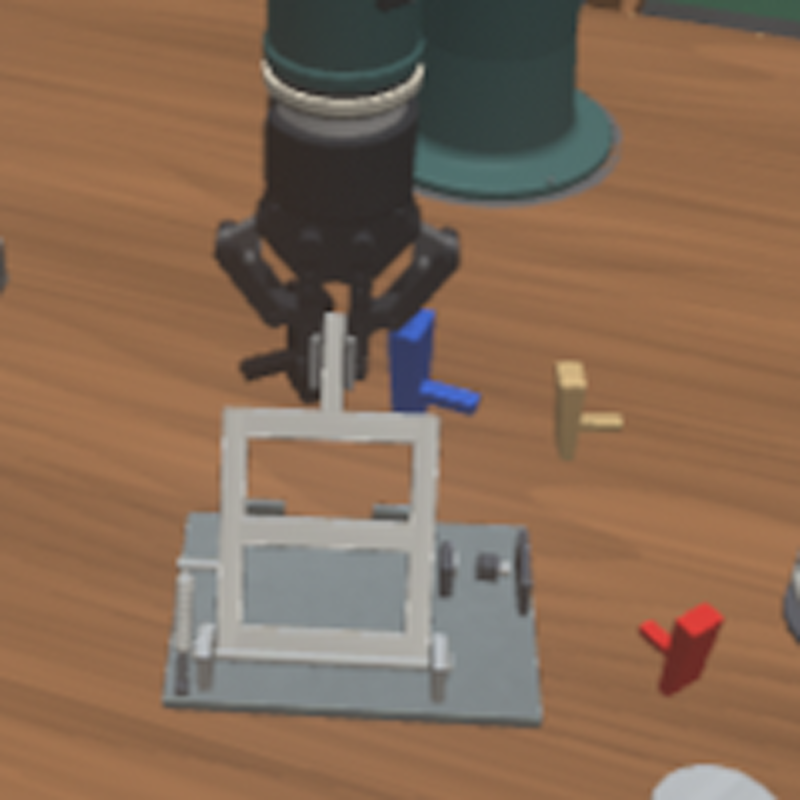

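Call:
arm_command:
  rows:
    - {"xyz": [-0.0003,-0.0149,-0.0086],"delta_rot": [0,0,0],"gripper": 0.005}
    - {"xyz": [-0.0003,-0.0157,-0.007],"delta_rot": [0,0,0],"gripper": 0.005}
    - {"xyz": [0,-0.0163,-0.0054],"delta_rot": [0,0,0],"gripper": 0.005}
    - {"xyz": [0,-0.0168,-0.0038],"delta_rot": [0,0,0],"gripper": 0.005}
    - {"xyz": [0,-0.0171,-0.0021],"delta_rot": [0,0,0],"gripper": 0.005}
    - {"xyz": [0,-0.0172,-0.0004],"delta_rot": [0,0,0],"gripper": 0.005}
    - {"xyz": [0,0,0],"delta_rot": [0,0,0],"gripper": 0.005}
    - {"xyz": [0,0,0],"delta_rot": [0,0,0],"gripper": 0.005}

```text
time: 18.95
tool_pos: [0.6402, 0.0691, 0.1834]
tcp_rot: [2.516, -1.881, -0.003]
wrist_force: [-0.6, 4.4, -1.4]
width: 0.136
```

```bash
python3 s.py;python3 look.py scene s14 200 80 400 280
```

```text
t 18.95 stand [0.0842 0.0005 0.1834] F stand [ 0.64  4.37 -1.45] w 11.62 T [ 0.8   0.01 -0.05]
tilt: about x 0.0011  x-lean -0.0012
```

View pics/s14.png

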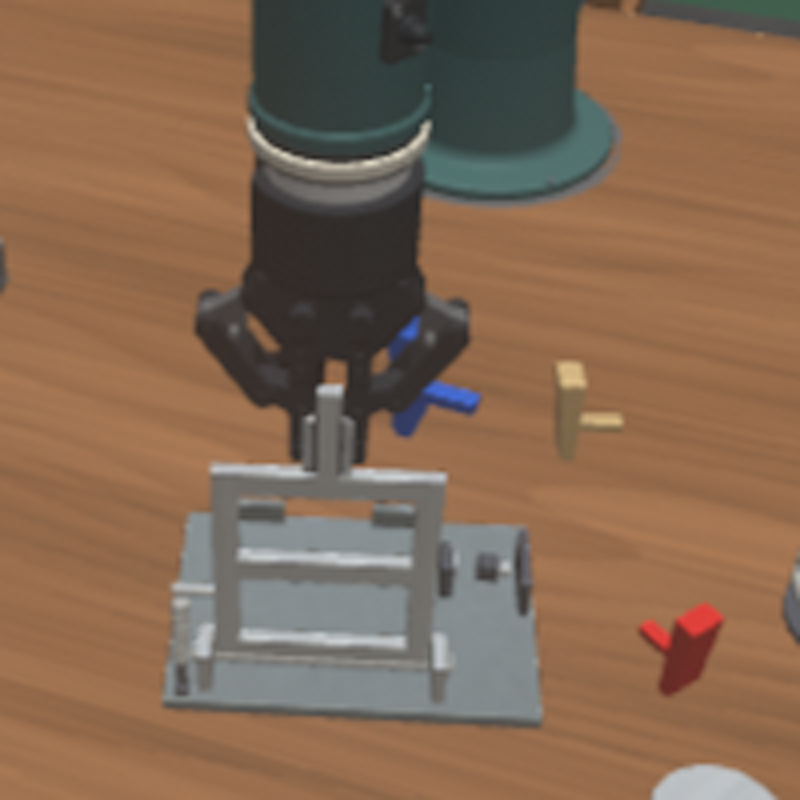

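Leaf is at about 1.6 rad, past centre, and the stand is flat. I carry it on to about 1.8 and open.

Call:
arm_command:
  rows:
    - {"xyz": [0,-0.0171,0.0014],"delta_rot": [0,0,0],"gripper": 0.005}
    - {"xyz": [0,-0.0169,0.0031],"delta_rot": [0,0,0],"gripper": 0.005}
    - {"xyz": [0,0,0],"delta_rot": [0,0,0],"gripper": 0.005}
    - {"xyz": [0,0,0],"delta_rot": [0,0,0],"gripper": 0.005}
    - {"xyz": [0,0,0],"delta_rot": [0,0,0],"gripper": 0.03}
    - {"xyz": [0,0,0],"delta_rot": [0,0,0],"gripper": 0.05}
    - {"xyz": [0,0,0],"delta_rot": [0,0,0],"gripper": 0.05}
    - {"xyz": [0,0,0],"delta_rot": [0,0,0],"gripper": 0.05}
    - {"xyz": [0,0,0],"delta_rot": [0,0,0],"gripper": 0.05}

```text
time: 19.9
tool_pos: [0.6733, 0.0778, 0.18]
tcp_rot: [2.515, -1.881, -0.0]
wrist_force: [-0.4, 0.2, 0.2]
width: 0.583
```

```bash
python3 s.py;python3 look.py wrist w15
```

```text
t 19.9 stand [ 0.1184 -0.0005  0.18  ] F stand [-0.28  0.31  0.23] w 49.81 T [0.05 0.01 0.01]
tilt: about x -0.0004  x-lean -0.0006
```

View pics/w15.png

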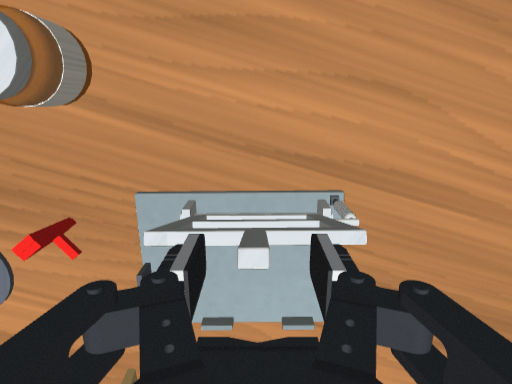

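Released; the tongue (255,250) is centred between the open fingers. I rise straight up and retreat.

Call:
arm_command:
  rows:
    - {"xyz": [0,0,-0.02],"delta_rot": [0,0,0],"gripper": 0.05}
    - {"xyz": [0,0,-0.03],"delta_rot": [0,0,0],"gripper": 0.05}
    - {"xyz": [0,0,-0.04],"delta_rot": [0,0,0],"gripper": 0.05}
    - {"xyz": [0,0.04,-0.02],"delta_rot": [0,0,0],"gripper": 0.05}
    - {"xyz": [0.02,0.045,0],"delta_rot": [0,0,0],"gripper": 0.05}
    - {"xyz": [0.02,0.045,0],"delta_rot": [0,0,0],"gripper": 0.05}
    - {"xyz": [0.02,0.045,0],"delta_rot": [0,0,0],"gripper": 0.05}
    - {"xyz": [0.02,0.04,0],"delta_rot": [0,0,0],"gripper": 0.05}
    - {"xyz": [0.02,0,0],"delta_rot": [0,0,0],"gripper": 0.05}
    - {"xyz": [0,0,0],"delta_rot": [0,0,0],"gripper": 0.05}
    - {"xyz": [0,0,0],"delta_rot": [0,0,0],"gripper": 0.05}

```text
time: 21.05
tool_pos: [0.4955, -0.0786, 0.2903]
tcp_rot: [2.515, -1.883, -0.001]
wrist_force: [0.3, 0.5, -0.4]
width: 0.585
```

```bash
python3 s.py;python3 look.py scene s16
python3 - <<'E'
from h import *
d=pickle.load(open("last.pkl","rb"));C=cloud(d);x,y,z=C[...,0],C[...,1],C[...,2];r=d["pixels"].astype(int)
q=(C[...,:2]-o)@Rz
roi=(abs(q[...,1])<.06)&(q[...,0]>.06)&(q[...,0]<.2)&(z>.06)&(z<.24)
p=q[roi][:,0];f=np.polyfit(z[roi],p,1);print("leaf pts",roi.sum(),"angle",np.pi/2+np.arctan(f[0]))
m=(q[...,0]>-.065)&(q[...,0]<.11)&(abs(q[...,1])<.15)&(z>.006)&(z<.014)
print("plate",cv2.minAreaRect(C[m][:,:2].astype(np.float32)))
m=(x>.36)&(x<.53)&(y<-.29)&(y>-.41)&(z>.05)&(z<.12);print("wedge",m.sum(),C[m].mean(0),C[m].max(0))
s0=cloud(pickle.load(open("scene0.pkl","rb")))
E
```

```text
t 21.05 stand [-0.0964 -0.1002  0.2903] F stand [ 0.4   0.37 -0.4 ] w 49.92 T [0.06 0.03 0.01]
tilt: about x 0.0002  x-lean -0.0003
leaf pts 1061 angle 1.8429742666325695
plate ((0.5737295150756836, 0.07803212106227875), (0.16481724381446838, 0.24145683646202087), 18.211029052734375)
wedge 165 [ 0.45052268 -0.33319258  0.07695686] [ 0.46428283 -0.32189282  0.09428576]
```

View pics/s16.png

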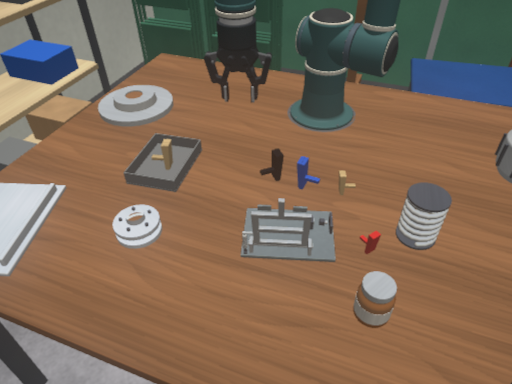

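Leaf measures 1.84 rad (scene pixel (282,222)). The wedge stands in the tray (167,155), the bystanders are unmoved and the gripper is clear. Handing in.

```bash
python3 -c "
from workcell import bot
print(bot.finish_job(), bot.read_state()['time'])"
```

```text
the job is handed in; nothing more can be done
the job is handed in; nothing more can be done
```

The stand is set up and the job was handed in at about 21 s of the 72 s allowed. No verdict was reported.

**What I did**
- **Wedge:** I rocked the larger wooden wedge loose while easing it up until only its weight was felt. I then lifted it out and released it in the grey tray.
- **Leaf:** I pinched the tongue, followed its arc past centre to about 1.8 rad, let go, and moved the arm clear.

**Last checks**
- **Leaf angle:** 1.84 rad from the depth image, above the 1.75 needed.
- **Wedge position:** inside the tray but standing upright, not lying flat. Its top is about 0.09 m up, so its middle is about 0.045 m, under the 0.065 m limit.
- **Stand:** in the picture it looks flat and where it began.
- **Coil, pulley, jar and look-alike wedges:** in the picture they look unmoved. I did not measure them.

**What disagreed**
- **Pull force:** the upward pull reached about 15 N at the end of one early swing, right at the tipping limit. I sent the next swing before reading that value. After that I eased the lift, and the stand did not tip.
- **Plate fit:** the last fit of the base plate came out about 10 mm off in centre and 2° off in yaw. Its fitted size was wrong too (165 x 241 mm instead of 155 x 215 mm), so I put that down to stray points, not movement. The earlier check after the wedge came out placed the tongue within about 1 mm of its start.

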